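Sweep the game discs through the gate into the lane

TASK

Try out the gate of this wooden game board: with the fingertips push the three loose flat wooden discs through the narrow gate one at a time, until all three lie flat in the lane behind it, fully past the fence so that the gate is free. Only slide the discs gently along the board, without pinching or lifting any of them. Leave the two skittles standing where they are and do not disturb the other things on the board and table.

Things in the scene. Friction and masses are not known exactly. Their poses are not given: they have to be found in the camera images.
- board: fixed plywood game board, deck 12 mm above the table; all battens stand 14 mm above the deck (26 mm above table). Origin: table level, middle of the gate, at the fence's lane-side face; x runs from the field through the gate into the lane (roughly to the robot's left), z up. Grey cloth field: x -218 to -14 mm, y -140 to 140. Carrying rails along y = +-148, 16 mm wide, x -260 to 220, 26 mm high
- gate (a point): middle of the gate on the deck, at the lane-side face of the fence (x 0, y 0 of the board). The fence, 14 mm thick, crosses the board at x -14 to 0 mm; its only gap is the gate, 50 mm wide (y -25 to 25), so only one disc passes at a time
- funnel (a point): middle of the funnel's mouth on the deck (board x -50, y 0). Two wings, battens 12 mm thick, run at 45 degrees from (-50, +-80) mm to the gate's edges (0, +-30) mm, board frame
- lane (a point): middle of the lane on the deck (board x 75, y 0). The lane is a straight channel 50 mm wide (y -25 to 25) from x 0 at the fence to an end stop at x 150 mm: room for three discs in a row; a disc pushed in pushes those before it onward
- disc_1: flat round plain wooden disc, 40 mm across, 14 mm thick, about 11 to 20 g, loose on the cloth field; origin at the centre of its underside (12 mm above the table when flat on the deck), z up
- disc_2: flat round plain wooden disc, 40 mm across, 14 mm thick, about 11 to 20 g, loose on the cloth field; origin at the centre of its underside (12 mm above the table when flat on the deck), z up
- disc_3: flat round plain wooden disc, 40 mm across, 14 mm thick, about 11 to 20 g, loose on the cloth field; origin at the centre of its underside (12 mm above the table when flat on the deck), z up
- pin_a: small turned wooden skittle standing loose on the field near a funnel wing and the fence, 40 mm tall, 22 mm across its foot, 30 g; leave it standing; origin at the centre of its foot
- pin_b: small turned wooden skittle standing loose on the field near a funnel wing and the fence, 40 mm tall, 22 mm across its foot, 30 g; leave it standing; origin at the centre of its foot
- house: small model house standing loose on the deck beside the lane, 68 x 60 mm over the roof, about 55 mm tall; bystander; origin under its centre
- tree: small turned wooden model tree standing loose on the other side of the lane, 55 mm tall, 40 mm across; bystander; origin under its centre
- glue: white glue bottle standing on the table, 56 mm across, 150 mm tall; bystander; origin under its centre
- tape: roll of tape lying on the table, 96 mm across, 25 mm high; bystander; origin under its centre
- paint_pot: open steel pot on the table to the robot's left, 90 mm across, 90 mm tall; bystander; origin under its centre
- offcut: wooden offcut lying on the table, 140 x 45 x 22 mm; bystander; origin under its centre
Not all that is in view belongs to the job. Leave any green or yellow look-alike of the disc_1 alone.

How it is judged:
On the way, in this order (a step that is already met when the one before it is completed fails the run):
1. a first disc is in the lane, fully past the gate (((x of disc_1 in the frame of board between 0.018 and 0.14 m and y of disc_1 in the frame of board between -0.012 and 0.012 m and height (world z) of disc_1 below 0.016 m) or (x of disc_2 in the frame of board between 0.018 and 0.14 m and y of disc_2 in the frame of board between -0.012 and 0.012 m and height (world z) of disc_2 below 0.016 m) or (x of disc_3 in the frame of board between 0.018 and 0.14 m and y of disc_3 in the frame of board between -0.012 and 0.012 m and height (world z) of disc_3 below 0.016 m))), for 0.2 s.
2. a second disc has followed it ((((x of disc_1 in the frame of board between 0.018 and 0.14 m and y of disc_1 in the frame of board between -0.012 and 0.012 m and height (world z) of disc_1 below 0.016 m) and (x of disc_2 in the frame of board between 0.018 and 0.14 m and y of disc_2 in the frame of board between -0.012 and 0.012 m and height (world z) of disc_2 below 0.016 m)) or ((x of disc_1 in the frame of board between 0.018 and 0.14 m and y of disc_1 in the frame of board between -0.012 and 0.012 m and height (world z) of disc_1 below 0.016 m) and (x of disc_3 in the frame of board between 0.018 and 0.14 m and y of disc_3 in the frame of board between -0.012 and 0.012 m and height (world z) of disc_3 below 0.016 m)) or ((x of disc_2 in the frame of board between 0.018 and 0.14 m and y of disc_2 in the frame of board between -0.012 and 0.012 m and height (world z) of disc_2 below 0.016 m) and (x of disc_3 in the frame of board between 0.018 and 0.14 m and y of disc_3 in the frame of board between -0.012 and 0.012 m and height (world z) of disc_3 below 0.016 m)))), for 0.2 s.
3. the third disc has followed (x of disc_1 in the frame of board between 0.018 and 0.14 m and y of disc_1 in the frame of board between -0.012 and 0.012 m and height (world z) of each of disc_1, disc_2, disc_3 below 0.016 m and x of disc_2 in the frame of board between 0.018 and 0.14 m and y of disc_2 in the frame of board between -0.012 and 0.012 m and x of disc_3 in the frame of board between 0.018 and 0.14 m and y of disc_3 in the frame of board between -0.012 and 0.012 m), for 0.2 s.
At the end, for the whole second after the job is handed in: All three discs lie flat and at rest in the lane, each centre at least 18 mm past the fence's lane-side face and within 12 mm of the lane's middle; both skittles upright within 15 mm of where they stood (all of step 3 and linear speed of each of disc_1, disc_2, disc_3 below 0.01 m/s and distance of each of pin_a, pin_b from where it was at the start of the episode below 0.015 m and angle between each of pin_a, pin_b's own z axis and vertical below 0.3 rad); the robot touches nothing.
It fails at once if a disc is lifted more than 8 mm off the deck or climbs a batten (height (world z) of any of disc_1, disc_2, disc_3 above 0.02 m).
It fails at once if a disc is tipped up by more than about 30 degrees (angle between any of disc_1, disc_2, disc_3's own z axis and vertical above 0.55 rad).
It fails at once if a disc is pinched or pressed with more than 12 N (contact force between the fingers and disc_1 above 12 N or contact force between the fingers and disc_2 above 12 N or contact force between the fingers and disc_3 above 12 N).
It fails at once if a skittle is moved more than 15 mm or knocked over (distance of any of pin_a, pin_b from where it was at the start of the episode above 0.015 m or angle between any of pin_a, pin_b's own z axis and vertical above 0.3 rad).
It fails at once if another thing on the board or table is moved more than 25 mm (distance of any of house, tree, glue, tape, paint_pot, offcut from where it was at the start of the episode above 0.025 m).
It also fails if it takes over 70 s, if anything falls off the work surface, if the arm or the gripper's body presses on something with over 40 N, if the wrist force passes 120 N, or if a joint passes its speed limit or range.

ROBOT

A 6-joint arm with a two-finger parallel gripper is mounted at the origin on the work surface. World frame = base frame: x ahead of the robot, y to its left, z up, the work surface at z = 0. Lengths are in m, angles in rad, forces in N, time in s.
With the tool pointing down it reaches from about 0.35 to 0.975 m from the base axis. Payload 4.9 kg.
Tool frame: the origin (TCP) lies on the mounting face of the last link; the fingertips stand 173 mm ahead of it and the grasp point (between the pads) lies 155 mm ahead of it; z points along the fingers, y is the direction in which the jaws open and shut (so a half turn about z gives the same grasp; the last joint's range is limited). The gripper opens to 85 mm and grips with 20 to 120 N. Pads are 22 mm wide; open, the fingers measure 114 mm over their backs; the gripper's body (76 mm by 85 mm) begins 54 mm behind the grasp point. The pads swing forward as they close: fully open they stand 13 mm farther back than shut.
Start: joints at [1.111, 0.053, 1.613, -0, 1.476, -0.119], TCP at [0.209, 0.589, 0.405] pointing down, gripper open.
Joint ranges: [-3.01, 3.01], [-1.01, 2.22], [0.06, 2.58], [-1.02, 4.17], [0.09, 2.62], [-3.14, 3.14]. Speed limits (rad/s): [2.57, 2.57, 3.14, 3.14, 3.14, 3.14].

INTERFACE

Orientations are given as a unit quaternion [w, x, y, z].
In Python, from plant import manip gives the robot as it stands.
- The arm moves only by the tool play_rows, never from a script. Its argument "increments" is a list of rows, each an object with "offset": the shift along the tool's x, y, z in mm, a list of three; "twist": the turn about the tool's z in rad; "grip": the opening, from 0 (shut) to 1 (fully open). In form: [{"offset": [dx, dy, dz], "twist": twist, "grip": grip}, ...]. A call has 1 to 5 rows; each row is the pose to reach, as a shift and turn from the pose commanded when the call began, along the tool's axes at that moment; what a row does not reach only later rows make up. A row lasts 1/12 s, in which the tool goes at most 41.7 mm and 7.16 degrees, less where a joint would pass 70% of its speed; a pose out of reach is approached as far as the arm can. A call with a gripper value outside its range is refused whole. The fingers move at their own pace and stop on an object; the grip force is fixed at half the most. Time passes only in rows, so rows that repeat a pose let the fingers close. It gives the time, the measured TCP pose, the force and the opening at its end, in the units of the state.
- manip.state(): the state, without advancing time (a new reading comes with each control period).
- manip.grab_frame(name): name is "scene" or "top"; returns the picture (384x512x3 uint8, blue, green, red); there is no depth.
- manip.get_calibration(name): a dict with "fx", "fy", "cx", "cy" (pixels), "T" (4x4, takes a point from camera to world coordinates). Camera axes: x right, y down, z forward; pixel columns grow to the right and rows downward; lengths in m; the calibration is good to about 2 mm. A picture is of the moment at which its call begins. get_calibration takes no time and is no camera call.
- manip.job_done(): hands the job in, once; it reports no verdict.
Trained networks look in the newest picture that a camera, given by its name, has taken for a name from the list of things; names that differ only in an ending like _2 or _b are one class to them, and where a whole thing is asked for, a point or a joint stands for the part that bears it (a point fixed in the world has none). Each returns a list of dicts, best first, with "p" (0 to 1); they miss things now and then, are a little off and sometimes report something else, mostly with a low value. They report only what shows in the picture. A call takes as long as a camera call. They do not tell look-alikes from the thing itself.
- manip.boxes_of(query, camera): "xyz" ([x, y, z] in m, in the coordinates of the camera as it stood for that picture, good to about 4 mm: the middle of the surface that is visible of it).
- manip.tip_of(query, camera): "xyz" ([x, y, z] in m, in the coordinates of the camera as it stood for that picture, good to about 4 mm: a listed point, or the origin of a listed thing).
The state is a dict: "time": time; "joint_pos": joint angles; "joint_vel": joint speeds; "joint_efforts": joint torques, N m; "tool_pos": TCP position; "tool_rot": TCP orientation; "contact_force": force on the tool from outside, world axes, zero at the start; "ft_torque": the same for the moment, N m; "gripper_width": opening from 0.0 (shut) to 1.0 (fully open).
Only numpy, scipy, OpenCV 4.12 (cv2) and the standard library are available. Lean on these libraries where they do the work, as an engineer would, in place of code of your own. Each camera call takes 0.05 s, during which the arm holds its last target. There are 200 camera calls.

## Working session

There is one attempt and no reset: what is moved stays moved. The work goes in short steps, Python scripts to look and compute and a tool call to move; the robot and the scene stay as the last step left them, time stands still between calls to the robot, and variables do not carry over. Pictures are saved under pics/ and viewed, about 8 in all and at most 12, crops included, and the job is handed in when it is done.

Besides the shell and the picture viewer there is one more tool, called by a JSON object that holds its "op" and its "data". play_rows: Moves the arm, as the interface text tells. Its arguments: {"type":"object","properties":{"increments":{"type":"array"}},"required":["increments"]}

```bash
mkdir -p pics; cat > h.py <<'E'
import numpy as np, cv2
from plant import manip
def world(cam,p):
    T=np.array(manip.get_calibration(cam)["T"]); return (T@np.r_[p,1])[:3]
def pix(cam,P):
    c=manip.get_calibration(cam);T=np.linalg.inv(np.array(c["T"]));q=(T@np.r_[P,1])
    return c["fx"]*q[0]/q[2]+c["cx"],c["fy"]*q[1]/q[2]+c["cy"]
def ray(cam,u,v,z):
    c=manip.get_calibration(cam);T=np.array(c["T"]);d=T[:3,:3]@np.array([(u-c["cx"])/c["fx"],(v-c["cy"])/c["fy"],1])
    o=T[:3,3];return o+d*(z-o[2])/d[2]
def snap(cam,name=None):
    f=manip.grab_frame(cam)
    if name: cv2.imwrite('pics/'+name,f)
    return f
E
python3 - <<'E'
from h import *
a=snap("scene","s0.png");b=snap("top","t0.png")
print(manip.state())
for cam in("top","scene"):
    print(cam,np.round(manip.get_calibration(cam)["T"],3).tolist(),manip.get_calibration(cam)["fx"])
    for q in["gate","funnel","lane","disc_1","pin_a","house","tree"]:
        for r in manip.tip_of(q,cam):
            w=world(cam,r["xyz"]);print(q,round(r["p"],2),np.round(w,3),np.round(pix(cam,w)))
E
```

```text
{'time': 0.1, 'joint_pos': array([ 1.11098304e+00,  5.32921429e-02,  1.61415356e+00,  2.39982452e-05,
        1.47594957e+00, -1.19010741e-01]), 'joint_vel': array([ 9.77442281e-04, -2.22206450e-03, -1.77694551e-03, -7.37308415e-05,
        1.27001425e-03, -5.49517619e-04]), 'joint_efforts': array([ 2.31330077e-04, -3.94896019e+01, -3.71366465e+01, -4.25569681e-05,
        3.83767619e-03,  2.36278095e-05]), 'tool_pos': array([0.20879966, 0.58883868, 0.40358671]), 'tool_rot': array([-2.68670984e-04,  1.69578885e-01,  9.85516204e-01, -8.60416884e-04]), 'contact_force': array([-0.16734541,  0.96458351,  0.14024039]), 'ft_torque': array([ 0.0473682 , -0.01320294,  0.07654409]), 'gripper_width': 1.001241441418492}
top [[0.003, -0.994, 0.113, 0.38], [-1.0, -0.003, -0.0, 0.041], [0.001, -0.113, -0.994, 1.407], [0.0, 0.0, 0.0, 1.0]] 389.62242527226505
gate 0.86 [ 0.55  -0.09   0.012] [295. 183.]
gate 0.64 [ 0.634 -0.192  0.008] [322. 160.]
funnel 0.56 [0.447 0.02  0.007] [264. 212.]
lane 0.77 [ 0.533 -0.015  0.007] [274. 188.]
disc_1 0.66 [ 0.566 -0.226  0.011] [332. 179.]
disc_1 0.64 [ 0.50
[... 753 characters left out ...]
, -0.743, 0.803], [0.0, 0.0, 0.0, 1.0]] 368.2120330529494
gate 0.62 [ 0.549 -0.088  0.009] [223. 220.]
lane 0.69 [ 0.548 -0.086  0.011] [223. 219.]
lane 0.68 [ 0.538 -0.012  0.015] [241. 201.]
disc_1 0.69 [ 0.74  -0.395  0.001] [171. 359.]
disc_1 0.68 [ 0.548 -0.423 -0.003] [111. 304.]
disc_1 0.66 [ 0.48  -0.393  0.004] [107. 275.]
disc_1 0.64 [ 0.559 -0.223  0.013] [184. 251.]
disc_1 0.62 [ 0.618 -0.396 -0.001] [138. 317.]
disc_1 0.61 [ 0.498 -0.224  0.012] [169. 237.]
disc_1 0.5 [ 0.632 -0.196  0.008] [211. 264.]
pin_a 0.45 [ 0.452 -0.144  0.016] [184. 209.]
pin_a 0.43 [ 0.656 -0.119  0.018] [241. 250.]
house 0.68 [0.443 0.015 0.014] [226. 179.]
tree 0.53 [ 0.453 -0.146  0.009] [184. 211.]
```

```bash
python3 - <<'E'
import cv2
f=cv2.imread('pics/t0.png');cv2.imwrite('pics/t0c.png',cv2.resize(f[110:250,215:400],None,fx=4,fy=4,interpolation=cv2.INTER_CUBIC))
f=cv2.imread('pics/s0.png');cv2.imwrite('pics/s0c.png',cv2.resize(f[130:380,80:340],None,fx=2.4,fy=2.4,interpolation=cv2.INTER_CUBIC))
E
```

```text
(no output)
```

View pics/t0c.png

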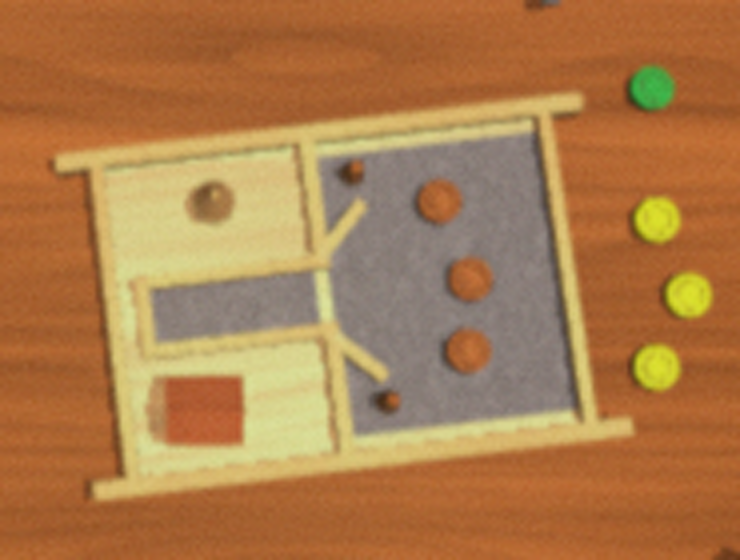

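View pics/s0c.png

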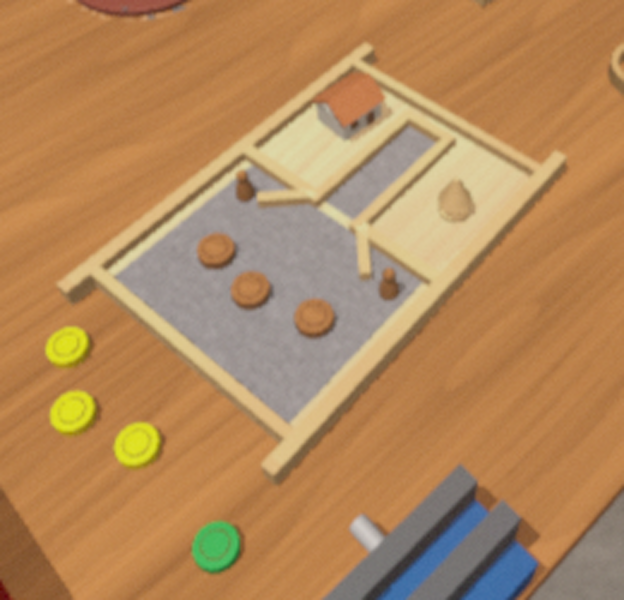

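```bash
cat >> h.py <<'E'
def discs(f,cam="top",z=.026):
    hsv=cv2.cvtColor(f,cv2.COLOR_BGR2HSV)
    return hsv
E
python3 - <<'E'
from h import *
from scipy.optimize import least_squares
f=cv2.imread('pics/t0.png')
B=np.array([(220,-156),(220,-140),(-260,-156),(-260,-140),(220,156),(220,140),(-260,140),(-260,156)])/1000
C=np.array([(55,155),(58,173),(581,93),(583,110),(95,500),(91,484),(632,418),(634,435)])
W=np.array([ray("top",215+(u+.5)/4-.5,110+(v+.5)/4-.5,.026)[:2] for u,v in C])
def R(a):return np.array([[np.cos(a),-np.sin(a)],[np.sin(a),np.cos(a)]])
r=least_squares(lambda p:((R(p[2])@B.T).T+p[:2]-W).ravel(),[.55,-.09,1.68])
print(r.x,np.degrees(r.x[2]),np.round(1000*r.fun.reshape(-1,2),1).tolist())
p=r.x;np.save('board.npy',p)
def tob(w):return 1000*R(p[2]).T@(np.array(w)[:2]-p[:2])
for n,u,v in[("d",439,201),("d",470,279),("d",467,351),("pin",353,172),("pin",388,401),("gate fence corner lane/top y-25",317,266),("gate y+25",327,329),("lane end stop",148,315)]:
    w=ray("top",215+(u+.5)/4-.5,110+(v+.5)/4-.5,.026);print(n,w[:2].round(4),tob(w).round(1))
for x,y in((0,-25),(0,25),(150,0)): # expected crop px
    w=R(p[2])@np.array([x,y])/1000+p[:2];q=np.array(pix("top",[*w,.026]));print(x,y,((q-[215,110]+.5)*4-.5).round(1))
for n,u,v in[("disc",.632,-.196),("disc",.559,-.223),("disc",.498,-.224),("gate",.549,-.088),("pin",.656,-.119),("pin",.452,-.144)]:print("net scene",n,tob([u,v]).round(1))
hsv=cv2.cvtColor(f,cv2.COLOR_BGR2HSV)
for u,v in((439,201),(470,279),(467,351)):
    x,y=int(215+u/4),int(110+v/4);print(hsv[y,x],hsv[y,x+9],hsv[y+1,x+1])
E
```

```text
[ 0.54561606 -0.08788758  1.6937421 ] 97.0442738712751 [[-0.2, 0.1], [0.4, 1.0], [0.2, -0.3], [0.0, -0.8], [-1.1, 0.5], [0.8, -1.2], [0.4, 0.7], [-0.5, 0.0]]
d [ 0.6325 -0.1962] [-118.1  -73. ]
d [ 0.5619 -0.2227] [-135.8    0.4]
d [ 0.4973 -0.2189] [-124.   64.]
pin [ 0.6588 -0.1191] [ -44.9 -108.5]
pin [ 0.4527 -0.148 ] [-48.3  99.6]
gate fence corner lane/top y-25 [ 0.5732 -0.086 ] [ -1.6 -27.6]
gate y+25 [ 0.5166 -0.0945] [-3.  29.6]
lane end stop [0.5287 0.065 ] [153.8  -2. ]
0 -25 [315.7 269.1]
0 25 [323.  324.3]
150 0 [152.5 316.7]
net scene disc [-117.9  -72.5]
net scene disc [-135.7    3.3]
net scene disc [-129.2   63.9]
net scene gate [-0.5 -3.3]
net scene pin [ -44.4 -105.7]
net scene pin [-44.2  99.8]
[ 12 179 184] [ 11  30 138] [ 12 180 186]
[ 12 180 188] [ 11  32 137] [ 12 180 190]
[ 13 177 184] [  6  25 141] [ 12 177 193]
```

```bash
cat > h2.py <<'E'
from h import *
p=np.load('board.npy')
def R(a):return np.array([[np.cos(a),-np.sin(a)],[np.sin(a),np.cos(a)]])
def tob(w):return 1000*R(p[2]).T@(np.array(w)[:2]-p[:2])
def yaw(q):
    w,x,y,z=q;return np.arctan2(2*(x*y+w*z),1-2*(y*y+z*z))
def go(x,y,z,head=0):
    "increment to bring tool axis to board x,y (mm), TCP height z (mm), push heading (deg)"
    s=manip.state();a=yaw(s["tool_rot"]);t=R(p[2])@np.array([x,y])/1000+p[:2]
    d=(t-s["tool_pos"][:2])*1000;o=R(a).T@d
    tw=-((p[2]+np.radians(head)-a+np.pi)%(2*np.pi)-np.pi)
    print("go",(x,y,z,head),"offset",np.round([o[0],-o[1],s["tool_pos"][2]*1000-z],1),"twist",round(tw,3))
def here():
    s=manip.state();print("t",round(s["time"],2),"tool board",tob(s["tool_pos"]).round(1),"z",round(s["tool_pos"][2]*1000,1),"head",round(np.degrees(yaw(s["tool_rot"])-p[2]),1),"F",np.round(s["contact_force"],1),"w",round(s["gripper_width"],3))
def discs(name=None):
    f=snap("top",name);h=cv2.cvtColor(f,cv2.COLOR_BGR2HSV)
    m=((h[...,0]<18)&(h[...,1]>110)).astype(np.uint8)
    b=np.zeros_like(m);c=[pix("top",[*(R(p[2])@np.array(q)/1000+p[:2]),.026]) for q in((-216,-138),(148,-138),(148,138),(-216,138))]
    cv2.fillPoly(b,[np.int32(np.round(c))],1)
    n,_,st,ce=cv2.connectedComponentsWithStats(m*b)
    for i in range(1,n):
        if st[i,4]>12:print("blob",st[i,4],tob(ray("top",*ce[i],.026)).round(1))
E
python3 -c "
from h2 import *
here();go(-184,0,300);discs()"
```

```text
t 0.8 tool board [713.1 251.2] z 404.8 head 63.4 F [ 0.2  0.2 -0.3] w 0.997
go (-184, 0, 300, 0) offset [-625.9 -690.   104.8] twist 1.107
blob 24 [ -45.  -108.5]
blob 99 [-118.  -73.]
blob 75 [ 86.3 -96.4]
blob 95 [-1.358e+02  1.000e-01]
blob 101 [-124.9   63.5]
blob 342 [114.6  87.9]
blob 21 [-48.9  99.8]
```

{"op": "play_rows", "data": {"increments": [{"offset": [-25,-27,0],"twist": 0,"grip": 0.14},{"offset": [-50,-55,0],"twist": 0,"grip": 0.14},{"offset": [-75,-83,0],"twist": 0,"grip": 0.14},{"offset": [-100,-110,0],"twist": 0,"grip": 0.14},{"offset": [-125,-138,0],"twist": 0,"grip": 0.14}]}}

```text
time: 1.27
tool_pos: [0.2808, 0.4157, 0.4047]
tool_rot: [0.0, 0.169, 0.986, 0.0]
contact_force: [1.3, -0.1, 0.8]
gripper_width: 0.302
```

{"op": "play_rows", "data": {"increments": [{"offset": [-25,-27,0],"twist": 0,"grip": 0.14},{"offset": [-50,-55,0],"twist": 0,"grip": 0.14},{"offset": [-75,-83,0],"twist": 0,"grip": 0.14},{"offset": [-100,-110,0],"twist": 0,"grip": 0.14},{"offset": [-125,-138,0],"twist": 0,"grip": 0.14}]}}

```text
time: 1.68
tool_pos: [0.3524, 0.2437, 0.405]
tool_rot: [0.0, 0.169, 0.986, 0.0]
contact_force: [0.4, -0.1, -0.4]
gripper_width: 0.14
```

{"op": "play_rows", "data": {"increments": [{"offset": [-25,-27,0],"twist": 0,"grip": 0.14},{"offset": [-50,-55,0],"twist": 0,"grip": 0.14},{"offset": [-75,-83,0],"twist": 0,"grip": 0.14},{"offset": [-100,-110,0],"twist": 0,"grip": 0.14},{"offset": [-125,-138,0],"twist": 0,"grip": 0.14}]}}

```text
time: 2.1
tool_pos: [0.4241, 0.0717, 0.4051]
tool_rot: [0.001, 0.17, 0.986, 0.0]
contact_force: [1.8, 0.2, -0.6]
gripper_width: 0.14
```

{"op": "play_rows", "data": {"increments": [{"offset": [-25,-27,0],"twist": 0,"grip": 0.14},{"offset": [-50,-55,0],"twist": 0,"grip": 0.14},{"offset": [-75,-83,0],"twist": 0,"grip": 0.14},{"offset": [-100,-110,0],"twist": 0,"grip": 0.14},{"offset": [-125,-138,0],"twist": 0,"grip": 0.14}]}}

```text
time: 2.52
tool_pos: [0.4959, -0.1003, 0.4049]
tool_rot: [0.0, 0.17, 0.985, 0.0]
contact_force: [0.9, 0.5, 0.8]
gripper_width: 0.144
```

{"op": "play_rows", "data": {"increments": [{"offset": [-25,-27,0],"twist": 0,"grip": 0.14},{"offset": [-50,-55,0],"twist": 0,"grip": 0.14},{"offset": [-75,-83,0],"twist": 0,"grip": 0.14},{"offset": [-100,-110,0],"twist": 0,"grip": 0.14},{"offset": [-125,-138,0],"twist": 0,"grip": 0.14}]}}

```text
time: 2.93
tool_pos: [0.5678, -0.272, 0.4046]
tool_rot: [0.0, 0.17, 0.985, 0.0]
contact_force: [0.6, 0.2, 0.1]
gripper_width: 0.14
```

{"op": "play_rows", "data": {"increments": [{"offset": [0,0,20],"twist": 0.11,"grip": 0.14},{"offset": [0,0,40],"twist": 0.22,"grip": 0.14},{"offset": [0,0,60],"twist": 0.33,"grip": 0.14},{"offset": [0,0,80],"twist": 0.44,"grip": 0.14},{"offset": [0,0,100],"twist": 0.55,"grip": 0.14}]}}

```text
time: 3.35
tool_pos: [0.5673, -0.2704, 0.3038]
tool_rot: [0.0, 0.433, 0.901, 0.0]
contact_force: [-0.8, -0.4, -0.1]
gripper_width: 0.139
```

{"op": "play_rows", "data": {"increments": [{"offset": [0,0,0],"twist": 0.11,"grip": 0.14},{"offset": [0,0,0],"twist": 0.22,"grip": 0.14},{"offset": [0,0,0],"twist": 0.33,"grip": 0.14},{"offset": [0,0,0],"twist": 0.44,"grip": 0.14},{"offset": [0,0,0],"twist": 0.557,"grip": 0.14}]}}

```text
time: 3.77
tool_pos: [0.5673, -0.2702, 0.3047]
tool_rot: [-0.0, 0.664, 0.747, -0.0]
contact_force: [-0.1, -0.2, 0.5]
gripper_width: 0.142
```

```bash
python3 -c "
from h2 import *
snap('scene','s1.png')
here();go(-184,0,220);discs('t1.png')
a=cv2.imread('pics/t1.png')[80:260,200:400];b=cv2.imread('pics/s1.png')[80:330,60:300]
cv2.imwrite('pics/c1.png',np.hstack([cv2.resize(a,(400,360)),cv2.resize(b,(346,360))]))"
```

```text
t 3.82 tool board [-183.6    0.8] z 304.7 head -0.5 F [-0.7  0.3  0.8] w 0.14
go (-184, 0, 220, 0) offset [-0.4  0.8 84.7] twist -0.009
blob 24 [ -44.6 -108.5]
blob 96 [-117.6  -73. ]
blob 72 [ 85.9 -96.7]
blob 222 [ -0.3 -52. ]
blob 1298 [-167.8   62.5]
blob 1152 [69.9 82.4]
blob 21 [-48.9  99.8]
```

View pics/c1.png

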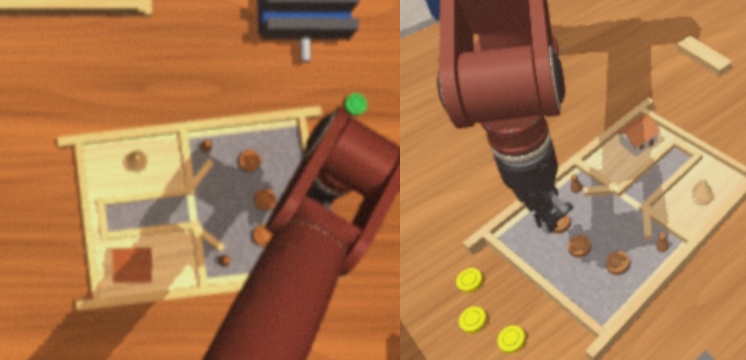

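{"op": "play_rows", "data": {"increments": [{"offset": [0,1,25],"twist": -0.009,"grip": 0.14},{"offset": [0,1,50],"twist": -0.009,"grip": 0.14},{"offset": [0,1,75],"twist": -0.009,"grip": 0.14},{"offset": [0,1,95],"twist": -0.009,"grip": 0.14},{"offset": [0,1,104],"twist": -0.009,"grip": 0.14}]}}

```text
time: 4.28
tool_pos: [0.5671, -0.2693, 0.1971]
tool_rot: [-0.003, 0.658, 0.753, -0.0]
contact_force: [-1.2, 0.0, -0.4]
gripper_width: 0.136
```

{"op": "play_rows", "data": {"increments": [{"offset": [0,0,4],"twist": 0,"grip": 0.14},{"offset": [0,0,8],"twist": 0,"grip": 0.14},{"offset": [0,0,11],"twist": 0,"grip": 0.14},{"offset": [0,0,11],"twist": 0,"grip": 0.14}]}}

```text
time: 4.62
tool_pos: [0.5687, -0.2703, 0.1905]
tool_rot: [0.001, 0.659, 0.752, 0.0]
contact_force: [-0.0, -0.5, -0.3]
gripper_width: 0.145
```

```bash
python3 -c "
from h2 import *
here();f=snap('scene','s2.png')[170:300,90:260]
cv2.imwrite('pics/c2.png',cv2.resize(f,None,fx=4,fy=4,interpolation=cv2.INTER_CUBIC))"
```

```text
t 4.62 tool board [-183.9   -0.5] z 190.5 head 0.5 F [-0.  -0.5 -0.3] w 0.145
```

View pics/c2.png

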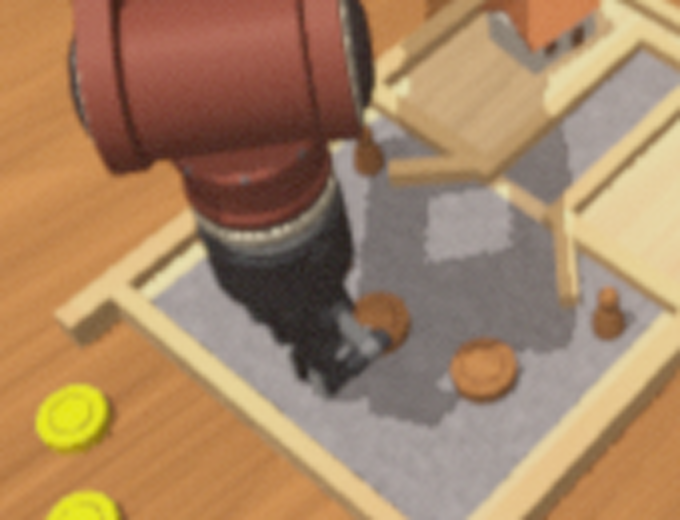

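{"op": "play_rows", "data": {"increments": [{"offset": [8,0,0],"twist": 0,"grip": 0.14},{"offset": [13,0,0],"twist": 0,"grip": 0.14},{"offset": [18,0,0],"twist": 0,"grip": 0.14},{"offset": [23,0,0],"twist": 0,"grip": 0.14},{"offset": [29,0,0],"twist": 0,"grip": 0.14}]}}

```text
time: 5.08
tool_pos: [0.5645, -0.2407, 0.1901]
tool_rot: [0.0, 0.659, 0.752, 0.0]
contact_force: [0.1, 0.2, -0.4]
gripper_width: 0.14
```

{"op": "play_rows", "data": {"increments": [{"offset": [7,0,0],"twist": 0,"grip": 0.14},{"offset": [14,0,0],"twist": 0,"grip": 0.14},{"offset": [21,0,0],"twist": 0,"grip": 0.14},{"offset": [28,0,0],"twist": 0,"grip": 0.14},{"offset": [35,0,0],"twist": 0,"grip": 0.14}]}}

```text
time: 5.5
tool_pos: [0.5598, -0.2058, 0.1897]
tool_rot: [-0.0, 0.659, 0.752, 0.0]
contact_force: [0.0, 0.8, -0.5]
gripper_width: 0.139
```

```bash
python3 -c "
from h2 import *
here();go(-3,0,190);discs('t3.png');snap('scene','s3.png')
a=cv2.imread('pics/t3.png')[140:230,240:370];b=cv2.imread('pics/s3.png')[170:290,110:270]
cv2.imwrite('pics/c3.png',np.hstack([cv2.resize(a,(433,300)),cv2.resize(b,(367,300))]))"
```

```text
t 5.5 tool board [-118.8    0.4] z 189.7 head 0.5 F [ 0.   0.8 -0.5] w 0.139
go (-3, 0, 190, 0) offset [115.8   1.5  -0.3] twist 0.009
blob 3611 [-68.2  50.6]
blob 23 [ -44.9 -108.9]
blob 44 [-110.2  -78. ]
blob 74 [ 86.4 -96.2]
blob 314 [  9.5 -48.4]
```

View pics/c3.png

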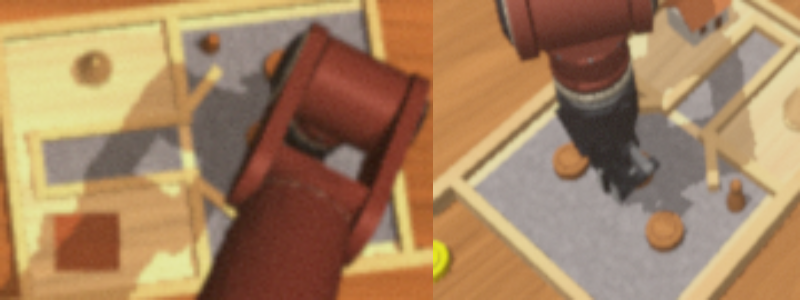

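{"op": "play_rows", "data": {"increments": [{"offset": [7,0.3,0],"twist": 0.005,"grip": 0.14},{"offset": [14,0.5,0],"twist": 0.009,"grip": 0.14},{"offset": [21,0.5,0],"twist": 0.009,"grip": 0.14},{"offset": [28,0.5,0],"twist": 0.009,"grip": 0.14},{"offset": [35,0.5,0],"twist": 0.009,"grip": 0.14}]}}

```text
time: 6.02
tool_pos: [0.5557, -0.1711, 0.1897]
tool_rot: [0.0, 0.662, 0.749, -0.0]
contact_force: [-0.1, -1.2, -0.6]
gripper_width: 0.14
```

{"op": "play_rows", "data": {"increments": [{"offset": [7,0,0],"twist": 0,"grip": 0.14},{"offset": [14,0,0],"twist": 0,"grip": 0.14},{"offset": [21,0,0],"twist": 0,"grip": 0.14},{"offset": [28,0,0],"twist": 0,"grip": 0.14},{"offset": [35,0,0],"twist": 0,"grip": 0.14}]}}

```text
time: 6.43
tool_pos: [0.5514, -0.1364, 0.1897]
tool_rot: [-0.0, 0.662, 0.749, -0.0]
contact_force: [-0.1, -0.7, 1.2]
gripper_width: 0.135
```

```bash
python3 -c "
from h2 import *
here();go(-3,0,190);discs('t4.png');snap('scene','s4.png')
a=cv2.imread('pics/t4.png')[140:230,240:370];b=cv2.imread('pics/s4.png')[170:290,110:270]
cv2.imwrite('pics/c4.png',np.hstack([cv2.resize(a,(433,300)),cv2.resize(b,(367,300))]))"
```

```text
t 6.43 tool board [-48.8   0.2] z 189.7 head 0.0 F [-0.1 -0.7  1.2] w 0.135
go (-3, 0, 190, 0) offset [45.8  0.2 -0.3] twist 0.0
blob 3949 [-18.   26.3]
```

View pics/c4.png

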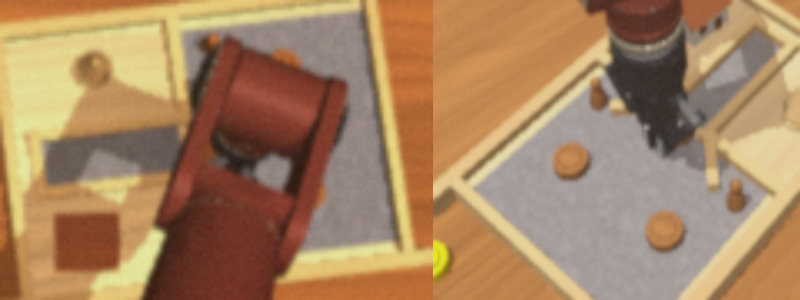

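{"op": "play_rows", "data": {"increments": [{"offset": [6,0,0],"twist": 0,"grip": 0.14},{"offset": [12,0,0],"twist": 0,"grip": 0.14},{"offset": [18,0,0],"twist": 0,"grip": 0.14},{"offset": [24,0,0],"twist": 0,"grip": 0.14},{"offset": [30,0,0],"twist": 0,"grip": 0.14}]}}

```text
time: 6.95
tool_pos: [0.5477, -0.1068, 0.1897]
tool_rot: [0.0, 0.662, 0.749, 0.0]
contact_force: [1.0, 0.5, 0.5]
gripper_width: 0.141
```

{"op": "play_rows", "data": {"increments": [{"offset": [6,0,0],"twist": 0,"grip": 0.14},{"offset": [11,0,0],"twist": 0,"grip": 0.14},{"offset": [15,0,0],"twist": 0,"grip": 0.14},{"offset": [18,0,0],"twist": 0,"grip": 0.14},{"offset": [18,0,0],"twist": 0,"grip": 0.14}]}}

```text
time: 7.37
tool_pos: [0.5455, -0.0889, 0.1896]
tool_rot: [-0.0, 0.662, 0.749, 0.0]
contact_force: [-0.1, 0.3, -0.5]
gripper_width: 0.139
```

```bash
python3 -c "
from h2 import *
here();go(-60,0,190);discs();snap('scene')
for c in('scene','top'):
  for r in manip.tip_of('disc_1',c): print(c,round(r['p'],2),tob(world(c,r['xyz'])).round(1))"
```

```text
t 7.37 tool board [-1.   0.2] z 189.6 head 0.0 F [-0.1  0.3 -0.5] w 0.139
go (-60, 0, 190, 0) offset [-59.    0.2  -0.4] twist 0.001
blob 24 [ -45.  -108.5]
blob 3402 [13.9 24.7]
blob 76 [ 86.4 -95.8]
blob 101 [-124.9   63.5]
scene 0.78 [-316.2  -33. ]
scene 0.72 [-128.1   65.5]
scene 0.64 [-113.8  -73.9]
scene 0.57 [-292.1  101.6]
scene 0.53 [-332.3 -155.1]
scene 0.51 [-2.2  2.6]
scene 0.5 [-331.3   41.6]
scene 0.36 [28.8  1.5]
top 0.66 [-292.1   97.5]
top 0.65 [-116.5  -76. ]
top 0.64 [-314.6  -39.6]
top 0.49 [-123.8   62.6]
top 0.43 [-333.6 -154.4]
top 0.42 [28.5 -2.9]
top 0.42 [ -44.9 -107.1]
top 0.4 [-330.9   36.5]
```

{"op": "play_rows", "data": {"increments": [{"offset": [-10,0,0],"twist": 0,"grip": 0.14},{"offset": [-35,0,0],"twist": 0,"grip": 0.14},{"offset": [-60,0,0],"twist": 0,"grip": 0.14},{"offset": [-70,0,-30],"twist": 0,"grip": 0.14},{"offset": [-80,0,-60],"twist": 0,"grip": 0.14}]}}

```text
time: 7.98
tool_pos: [0.5543, -0.1705, 0.2478]
tool_rot: [-0.003, 0.663, 0.749, -0.001]
contact_force: [0.5, 0.6, 1.1]
gripper_width: 0.143
```

```bash
python3 -c "
from h2 import *
here();go(-152,-101,250,40);go(-152,-101,250,0)"
```

```text
t 7.98 tool board [-83.1   1.5] z 247.8 head -0.1 F [0.5 0.6 1.1] w 0.143
go (-152, -101, 250, 40) offset [-68.8 102.6  -2.2] twist -0.7
go (-152, -101, 250, 0) offset [-68.8 102.6  -2.2] twist -0.002
```

{"op": "play_rows", "data": {"increments": [{"offset": [-14,20,0],"twist": -0.1,"grip": 0.14},{"offset": [-28,41,0],"twist": -0.2,"grip": 0.14},{"offset": [-42,62,0],"twist": -0.3,"grip": 0.14},{"offset": [-56,83,0],"twist": -0.4,"grip": 0.14},{"offset": [-70,102,0],"twist": -0.5,"grip": 0.14}]}}

```text
time: 8.4
tool_pos: [0.6662, -0.2275, 0.2496]
tool_rot: [0.0, 0.454, 0.891, -0.0]
contact_force: [0.4, 0.3, -0.3]
gripper_width: 0.138
```

{"op": "play_rows", "data": {"increments": [{"offset": [0,0,15],"twist": -0.1,"grip": 0.14},{"offset": [0,0,30],"twist": -0.2,"grip": 0.14},{"offset": [0,0,40],"twist": -0.2,"grip": 0.14},{"offset": [0,0,40],"twist": -0.2,"grip": 0.14}]}}

```text
time: 8.73
tool_pos: [0.6639, -0.2261, 0.2059]
tool_rot: [-0.003, 0.367, 0.93, 0.0]
contact_force: [-0.6, -0.1, 0.1]
gripper_width: 0.139
```

```bash
python3 -c "
from h2 import *
here();go(-152,-101,190,40);go(-118,-73,190,40);discs();snap('scene')
for c in('scene','top'):
  for r in manip.tip_of('disc_1',c):
    b=tob(world(c,r['xyz']))
    if abs(b[0]+90)<100: print(c,round(r['p'],2),b.round(1))"
```

```text
t 8.73 tool board [-151.6 -100.4] z 205.9 head 39.9 F [-0.6 -0.1  0.1] w 0.139
go (-152, -101, 190, 40) offset [-0.6  0.2 15.9] twist -0.001
go (-118, -73, 190, 40) offset [43.4  0.6 15.9] twist -0.001
blob 3719 [-94.3  -4.6]
blob 28 [ -44.5 -108.2]
blob 857 [94.4 61.9]
scene 0.52 [-126.8   65. ]
scene 0.5 [-118.1  -71.8]
```

{"op": "play_rows", "data": {"increments": [{"offset": [0,0,8],"twist": 0,"grip": 0.14},{"offset": [0,0,16],"twist": 0,"grip": 0.14},{"offset": [0,0,16],"twist": 0,"grip": 0.14},{"offset": [5,0.5,16],"twist": 0,"grip": 0.14},{"offset": [10,0.5,16],"twist": 0,"grip": 0.14}]}}

```text
time: 9.35
tool_pos: [0.658, -0.2184, 0.1934]
tool_rot: [-0.0, 0.365, 0.931, 0.0]
contact_force: [-0.6, 0.7, -0.6]
gripper_width: 0.142
```

{"op": "play_rows", "data": {"increments": [{"offset": [5,0,0],"twist": 0,"grip": 0.14},{"offset": [10,0,0],"twist": 0,"grip": 0.14},{"offset": [16,0,0],"twist": 0,"grip": 0.14},{"offset": [22,0,0],"twist": 0,"grip": 0.14},{"offset": [28,0,0],"twist": 0,"grip": 0.14}]}}

```text
time: 9.77
tool_pos: [0.6373, -0.1992, 0.194]
tool_rot: [0.0, 0.365, 0.931, -0.0]
contact_force: [-0.8, 0.0, 0.1]
gripper_width: 0.143
```

{"op": "play_rows", "data": {"increments": [{"offset": [7,0,0],"twist": 0,"grip": 0.14},{"offset": [14,0,0],"twist": 0,"grip": 0.14},{"offset": [21,0,0],"twist": 0,"grip": 0.14},{"offset": [28,0,0],"twist": 0,"grip": 0.14},{"offset": [35,0,0],"twist": 0,"grip": 0.14}]}}

```text
time: 10.18
tool_pos: [0.6115, -0.1753, 0.1938]
tool_rot: [0.0, 0.365, 0.931, 0.0]
contact_force: [0.0, -0.6, -0.9]
gripper_width: 0.141
```

```bash
python3 -c "
from h2 import *
here();discs();snap('scene')
for c in('scene','top'):
  for r in manip.tip_of('disc_1',c):
    b=tob(world(c,r['xyz']))
    if abs(b[0]+50)<150: print(c,round(r['p'],2),b.round(1))"
```

```text
t 10.18 tool board [-94.8 -54.7] z 193.8 head 40.1 F [ 0.  -0.6 -0.9] w 0.141
blob 3237 [-102.     3.9]
blob 1710 [65.2 -6.4]
blob 24 [ -43.9 -107.7]
scene 0.62 [-68.9 -33.8]
scene 0.54 [27.5 -0.5]
scene 0.44 [-127.1   65.4]
top 0.55 [29.2 -0.2]
```

{"op": "play_rows", "data": {"increments": [{"offset": [7,0,2],"twist": 0,"grip": 0.14},{"offset": [14,0,4],"twist": 0,"grip": 0.14},{"offset": [21,0,4],"twist": 0,"grip": 0.14},{"offset": [28,0,4],"twist": 0,"grip": 0.14},{"offset": [35,0,4],"twist": 0,"grip": 0.14}]}}

```text
time: 10.8
tool_pos: [0.5857, -0.1514, 0.1894]
tool_rot: [-0.0, 0.365, 0.931, 0.0]
contact_force: [1.1, -0.1, -0.3]
gripper_width: 0.139
```

{"op": "play_rows", "data": {"increments": [{"offset": [4,0,0],"twist": 0,"grip": 0.14},{"offset": [6,0,0],"twist": 0,"grip": 0.14},{"offset": [6,0,0],"twist": 0,"grip": 0.14},{"offset": [-10,0,0],"twist": 0,"grip": 0.14},{"offset": [-30,0,0],"twist": 0,"grip": 0.14}]}}

```text
time: 11.22
tool_pos: [0.6082, -0.172, 0.1895]
tool_rot: [-0.0, 0.365, 0.931, 0.0]
contact_force: [0.3, -0.4, -0.1]
gripper_width: 0.139
```

```bash
python3 -c "
from h2 import *
here();discs();snap('scene')
for c in('scene','top'):
  for r in manip.tip_of('disc_1',c):
    b=tob(world(c,r['xyz']))
    if abs(b[0]+50)<150: print(c,round(r['p'],2),b.round(1))
go(-85,-5,190,0)"
```

```text
t 11.22 tool board [-91.1 -51.8] z 189.5 head 40.2 F [ 0.3 -0.4 -0.1] w 0.139
blob 4974 [-42.3   0.3]
blob 26 [ -45. -108.]
scene 0.61 [29.   2.5]
scene 0.52 [-125.1   64.5]
top 0.49 [26.7 -4. ]
go (-85, -5, 190, 0) offset [ 35.6 -31.6  -0.2] twist 0.699
```

{"op": "play_rows", "data": {"increments": [{"offset": [6,-7,0],"twist": 0.1,"grip": 0.14},{"offset": [12,-14,0],"twist": 0.22,"grip": 0.14},{"offset": [18,-21,0],"twist": 0.34,"grip": 0.14},{"offset": [23,-28,0],"twist": 0.46,"grip": 0.14},{"offset": [28,-34,0],"twist": 0.58,"grip": 0.14}]}}

```text
time: 11.83
tool_pos: [0.5636, -0.1778, 0.1893]
tool_rot: [-0.001, 0.618, 0.786, -0.0]
contact_force: [-0.1, -0.7, -0.1]
gripper_width: 0.139
```

{"op": "play_rows", "data": {"increments": [{"offset": [0,0,0],"twist": 0.12,"grip": 0.14},{"offset": [0,0,0],"twist": 0.12,"grip": 0.14}]}}

```text
time: 12.0
tool_pos: [0.5638, -0.1778, 0.1894]
tool_rot: [-0.001, 0.663, 0.749, -0.0]
contact_force: [-0.7, -0.2, 0.8]
gripper_width: 0.14
```

```bash
python3 -c "
from h2 import *
here();discs('t5.png');snap('scene','s5.png')
for c in('scene','top'):
  for r in manip.tip_of('disc_1',c):
    b=tob(world(c,r['xyz']))
    if abs(b[0]+50)<150: print(c,round(r['p'],2),b.round(1))
go(-75,-7,190,0)
a=cv2.imread('pics/t5.png')[140:230,240:370];b=cv2.imread('pics/s5.png')[170:290,110:270]
cv2.imwrite('pics/c5.png',np.hstack([cv2.resize(a,(433,300)),cv2.resize(b,(367,300))]))"
```

```text
t 12.0 tool board [-91.5  -7. ] z 189.4 head -0.1 F [-0.7 -0.2  0.8] w 0.14
blob 4307 [-48.4  29.5]
blob 23 [ -44.9 -108.9]
blob 74 [ 86.8 -96.5]
blob 97 [29.6  0.2]
scene 0.63 [-37.7 -10.5]
scene 0.52 [30.5 -1.3]
scene 0.45 [-128.6   63.9]
top 0.39 [29.8 -3. ]
go (-75, -7, 190, 0) offset [16.9 -0.9 -0.3] twist 0.002
```

View pics/c5.png

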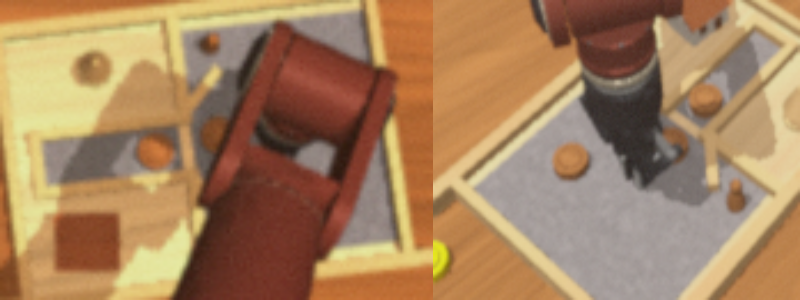

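{"op": "play_rows", "data": {"increments": [{"offset": [3,4,0],"twist": -0.1,"grip": 0.14},{"offset": [6,8,0],"twist": -0.2,"grip": 0.14},{"offset": [10,11,0],"twist": -0.26,"grip": 0.14},{"offset": [14,11,0],"twist": -0.26,"grip": 0.14},{"offset": [14,11,0],"twist": -0.26,"grip": 0.14}]}}

```text
time: 12.62
tool_pos: [0.5739, -0.1624, 0.1896]
tool_rot: [-0.0, 0.56, 0.829, 0.0]
contact_force: [0.2, 0.8, 0.4]
gripper_width: 0.139
```

{"op": "play_rows", "data": {"increments": [{"offset": [5,0,0],"twist": 0,"grip": 0.14},{"offset": [10,0,0],"twist": 0,"grip": 0.14},{"offset": [15,0,0],"twist": 0,"grip": 0.14},{"offset": [20,0,0],"twist": 0,"grip": 0.14},{"offset": [25,0,0],"twist": 0,"grip": 0.14}]}}

```text
time: 13.03
tool_pos: [0.5643, -0.1394, 0.1897]
tool_rot: [-0.0, 0.56, 0.829, 0.0]
contact_force: [0.8, -0.1, -0.3]
gripper_width: 0.137
```

```bash
python3 -c "
from h2 import *
here();discs();snap('scene')
for c in('scene','top'):
  for r in manip.tip_of('disc_1',c):
    b=tob(world(c,r['xyz']))
    if abs(b[0]+50)<150: print(c,round(r['p'],2),b.round(1))
go(-60,0,190,0)"
```

```text
t 13.03 tool board [-53.4 -12.2] z 189.7 head 14.9 F [ 0.8 -0.1 -0.3] w 0.137
blob 4330 [-17.3  19.1]
blob 14 [ -42.3 -108.7]
scene 0.54 [-124.9   62.5]
scene 0.42 [29.  -0.2]
scene 0.34 [ 2.9 -4.8]
top 0.42 [-4.7 -1.4]
top 0.39 [27.6 -4.3]
go (-60, 0, 190, 0) offset [ -2.9 -13.6  -0.3] twist 0.26
```

{"op": "play_rows", "data": {"increments": [{"offset": [5,0,0],"twist": 0,"grip": 0.14},{"offset": [10,0,0],"twist": 0,"grip": 0.14},{"offset": [14,0,0],"twist": 0,"grip": 0.14},{"offset": [14,0,0],"twist": 0,"grip": 0.14},{"offset": [0,0,0],"twist": 0,"grip": 0.14}]}}

```text
time: 13.65
tool_pos: [0.5639, -0.1384, 0.1891]
tool_rot: [-0.001, 0.559, 0.829, 0.0]
contact_force: [0.1, -0.5, 0.1]
gripper_width: 0.141
```

{"op": "play_rows", "data": {"increments": [{"offset": [-3,-4,0],"twist": 0.09,"grip": 0.14},{"offset": [-3,-8,0],"twist": 0.18,"grip": 0.14},{"offset": [-3,-13,0],"twist": 0.26,"grip": 0.14},{"offset": [-3,-13,0],"twist": 0.26,"grip": 0.14}]}}

```text
time: 13.98
tool_pos: [0.5535, -0.1487, 0.1896]
tool_rot: [0.0, 0.663, 0.749, -0.0]
contact_force: [0.4, -0.2, 0.8]
gripper_width: 0.138
```

```bash
python3 -c "
from h2 import *
here();discs('t6.png');snap('scene','s6.png')
for c in('scene','top'):
  for r in manip.tip_of('disc_1',c):
    b=tob(world(c,r['xyz']))
    if abs(b[0]+50)<150: print(c,round(r['p'],2),b.round(1))
go(-3,0,190,0)
a=cv2.imread('pics/t6.png')[140:230,240:370];b=cv2.imread('pics/s6.png')[180:260,170:270]
cv2.imwrite('pics/c6.png',np.hstack([cv2.resize(a,(433,300)),cv2.resize(b,(367,300))]))"
```

```text
t 13.98 tool board [-61.3  -0.4] z 189.6 head -0.1 F [ 0.4 -0.2  0.8] w 0.138
blob 25 [ -45.3 -108.2]
blob 4172 [-23.8  27.2]
scene 0.68 [29.8 -0.4]
scene 0.68 [-126.8   65.2]
scene 0.56 [-9.2  0.9]
top 0.64 [30.6 -1.7]
top 0.6 [-8.4 -1.6]
go (-3, 0, 190, 0) offset [57.6 -0.9 -0.2] twist 0.001
```

View pics/c6.png

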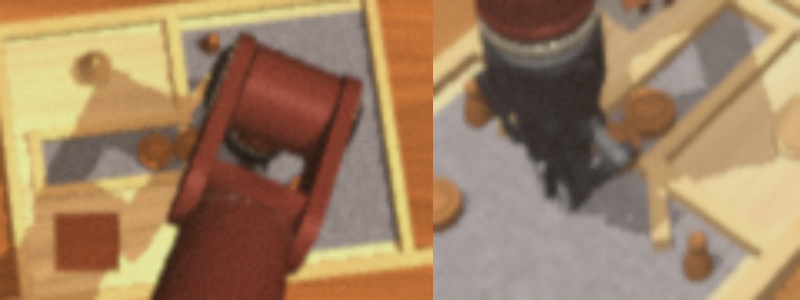

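{"op": "play_rows", "data": {"increments": [{"offset": [10,0,0],"twist": 0,"grip": 0.14},{"offset": [16,0,0],"twist": 0,"grip": 0.14},{"offset": [21,0,0],"twist": 0,"grip": 0.14},{"offset": [26,0,0],"twist": 0,"grip": 0.14},{"offset": [31,0,0],"twist": 0,"grip": 0.14}]}}

```text
time: 14.6
tool_pos: [0.5498, -0.1159, 0.1897]
tool_rot: [0.0, 0.662, 0.75, -0.0]
contact_force: [0.1, -0.7, 0.1]
gripper_width: 0.143
```

{"op": "play_rows", "data": {"increments": [{"offset": [6,0,0],"twist": 0,"grip": 0.14},{"offset": [12,0,0],"twist": 0,"grip": 0.14},{"offset": [18,0,0],"twist": 0,"grip": 0.14},{"offset": [24,0,0],"twist": 0,"grip": 0.14},{"offset": [28,0,0],"twist": 0,"grip": 0.14}]}}

```text
time: 15.02
tool_pos: [0.5463, -0.0882, 0.1897]
tool_rot: [-0.0, 0.662, 0.749, 0.0]
contact_force: [0.2, 0.5, 0.4]
gripper_width: 0.138
```

{"op": "play_rows", "data": {"increments": [{"offset": [0,0,0],"twist": 0,"grip": 0.14},{"offset": [-15,0,0],"twist": 0,"grip": 0.14},{"offset": [-40,0,0],"twist": 0,"grip": 0.14},{"offset": [-65,0,0],"twist": 0,"grip": 0.14},{"offset": [-80,0,-60],"twist": 0,"grip": 0.14}]}}

```text
time: 15.43
tool_pos: [0.5524, -0.1652, 0.2216]
tool_rot: [-0.008, 0.663, 0.749, -0.003]
contact_force: [-0.7, 0.3, -1.4]
gripper_width: 0.137
```

```bash
python3 -c "
from h2 import *
here();discs();snap('scene')
for c in('scene','top'):
  for r in manip.tip_of('disc_1',c):
    b=tob(world(c,r['xyz']))
    if abs(b[0]+50)<150: print(c,round(r['p'],2),b.round(1))
go(-163,90,250,-36);go(-163,90,250,0)"
```

```text
t 15.43 tool board [-77.6   2.8] z 221.6 head -0.1 F [-0.7  0.3 -1.4] w 0.137
blob 4426 [-39.1  27. ]
blob 24 [ -45.  -108.5]
scene 0.63 [-126.5   64.8]
scene 0.56 [31.7 -2.8]
scene 0.43 [70.8 -0.4]
top 0.59 [33.4 -1.4]
top 0.54 [-122.1   61.2]
top 0.41 [68.7 -2.2]
go (-163, 90, 250, -36) offset [-85.1 -91.  -18.1] twist 0.627
go (-163, 90, 250, 0) offset [-85.1 -91.  -18.1] twist -0.002
```

{"op": "play_rows", "data": {"increments": [{"offset": [-16,-18,0],"twist": 0.1,"grip": 0.14},{"offset": [-32,-36,0],"twist": 0.2,"grip": 0.14},{"offset": [-48,-54,0],"twist": 0.3,"grip": 0.14},{"offset": [-64,-72,0],"twist": 0.4,"grip": 0.14},{"offset": [-80,-91,0],"twist": 0.5,"grip": 0.14}]}}

```text
time: 16.05
tool_pos: [0.4739, -0.2544, 0.2289]
tool_rot: [-0.001, 0.828, 0.56, -0.0]
contact_force: [-0.8, -0.4, 0.7]
gripper_width: 0.143
```

{"op": "play_rows", "data": {"increments": [{"offset": [0,0,10],"twist": 0.08,"grip": 0.14},{"offset": [0,0,25],"twist": 0.13,"grip": 0.14},{"offset": [0,0,35],"twist": 0.13,"grip": 0.14},{"offset": [0,0,35],"twist": 0.13,"grip": 0.14}]}}

```text
time: 16.38
tool_pos: [0.4736, -0.2531, 0.1916]
tool_rot: [-0.003, 0.861, 0.508, -0.001]
contact_force: [-0.4, -0.2, -1.3]
gripper_width: 0.143
```

```bash
python3 -c "
from h2 import *
here();discs();snap('scene')
for c in('scene','top'):
  for r in manip.tip_of('disc_1',c):
    b=tob(world(c,r['xyz']))
    if abs(b[0]+50)<150: print(c,round(r['p'],2),b.round(1))
go(-163,91,190,-36);go(-125,64,190,-36)"
```

```text
t 16.38 tool board [-155.1   91.8] z 191.6 head -36.0 F [-0.4 -0.2 -1.3] w 0.143
blob 23 [ -44.9 -108.9]
blob 73 [ 86.2 -96.6]
blob 804 [-164.7   84.7]
blob 196 [50.3  0.6]
blob 910 [62.9 90.4]
blob 23 [-48.8  99.8]
blob 54 [-46.9 133.6]
scene 0.63 [29.3  0.1]
scene 0.63 [-48.9   1.8]
scene 0.58 [73.7  1.5]
scene 0.55 [-128.5   63.9]
top 0.58 [73.2  3.1]
top 0.55 [-123.9   61.6]
top 0.53 [29.4 -1.9]
top 0.39 [66.3 -3.4]
go (-163, 91, 190, -36) offset [-6.1  3.1  5.5] twist -0.0
go (-125, 64, 190, -36) offset [40.5  2.6  5.5] twist -0.0
```

{"op": "play_rows", "data": {"increments": [{"offset": [0,2.5,3],"twist": 0,"grip": 0.14},{"offset": [0,2.5,5],"twist": 0,"grip": 0.14},{"offset": [4,2.5,5],"twist": 0,"grip": 0.14},{"offset": [8,2.5,5],"twist": 0,"grip": 0.14},{"offset": [12,2.5,5],"twist": 0,"grip": 0.14}]}}

```text
time: 17.0
tool_pos: [0.4834, -0.2444, 0.1902]
tool_rot: [0.0, 0.862, 0.507, 0.0]
contact_force: [-0.8, -0.4, -1.4]
gripper_width: 0.141
```

{"op": "play_rows", "data": {"increments": [{"offset": [5,0,0],"twist": 0,"grip": 0.14},{"offset": [11,0,0],"twist": 0,"grip": 0.14},{"offset": [17,0,0],"twist": 0,"grip": 0.14},{"offset": [23,0,0],"twist": 0,"grip": 0.14},{"offset": [30,0,0],"twist": 0,"grip": 0.14}]}}

```text
time: 17.42
tool_pos: [0.498, -0.218, 0.1902]
tool_rot: [0.0, 0.862, 0.507, -0.0]
contact_force: [0.3, -0.2, 0.4]
gripper_width: 0.143
```

{"op": "play_rows", "data": {"increments": [{"offset": [7,0,0],"twist": 0,"grip": 0.14},{"offset": [14,0,0],"twist": 0,"grip": 0.14},{"offset": [21,0,0],"twist": 0,"grip": 0.14},{"offset": [28,0,0],"twist": 0,"grip": 0.14},{"offset": [35,0,0],"twist": 0,"grip": 0.14}]}}

```text
time: 17.83
tool_pos: [0.5151, -0.1873, 0.1901]
tool_rot: [0.0, 0.862, 0.507, -0.0]
contact_force: [-0.1, -0.5, 0.3]
gripper_width: 0.141
```

```bash
python3 -c "
from h2 import *
here();discs('t7.png');snap('scene','s7.png')
for c in('scene','top'):
  for r in manip.tip_of('disc_1',c):
    b=tob(world(c,r['xyz']))
    if abs(b[0]+50)<150: print(c,round(r['p'],2),b.round(1))
a=cv2.imread('pics/t7.png')[140:230,240:370];b=cv2.imread('pics/s7.png')[180:260,150:270]
cv2.imwrite('pics/c7.png',np.hstack([cv2.resize(a,(433,300)),cv2.resize(b,(367,300))]))"
```

```text
t 17.83 tool board [-94.9  42.5] z 190.1 head -36.1 F [-0.1 -0.5  0.3] w 0.141
blob 22 [ -45.4 -108.9]
blob 77 [ 86.9 -96.3]
blob 3460 [-45.9  60.6]
scene 0.71 [68.5  2.3]
scene 0.6 [-72.   25.3]
scene 0.55 [32.2 -0.5]
top 0.56 [-70.8  21.7]
top 0.5 [34.5 -1. ]
top 0.48 [68.1  1.9]
```

View pics/c7.png

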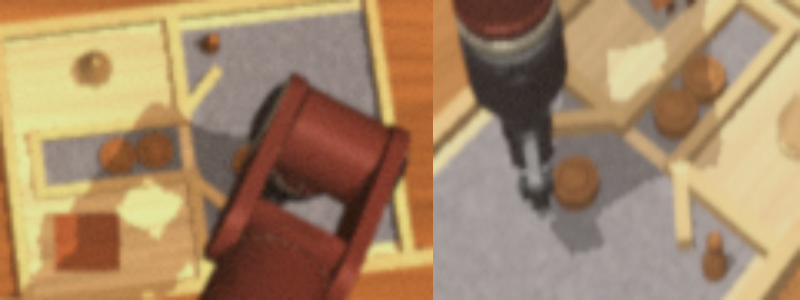

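{"op": "play_rows", "data": {"increments": [{"offset": [7,0,0],"twist": 0,"grip": 0.14},{"offset": [14,0,0],"twist": 0,"grip": 0.14},{"offset": [21,0,0],"twist": 0,"grip": 0.14},{"offset": [28,0,0],"twist": 0,"grip": 0.14},{"offset": [35,0,0],"twist": 0,"grip": 0.14}]}}

```text
time: 18.45
tool_pos: [0.5321, -0.1567, 0.1901]
tool_rot: [-0.0, 0.862, 0.507, 0.0]
contact_force: [0.3, -0.9, 0.5]
gripper_width: 0.142
```

{"op": "play_rows", "data": {"increments": [{"offset": [3,0,0],"twist": 0,"grip": 0.14},{"offset": [4,0,0],"twist": 0,"grip": 0.14},{"offset": [4,0,0],"twist": 0,"grip": 0.14},{"offset": [-6,0,0],"twist": 0,"grip": 0.14},{"offset": [-24,0,0],"twist": 0,"grip": 0.14}]}}

```text
time: 18.87
tool_pos: [0.5201, -0.1782, 0.1902]
tool_rot: [0.0, 0.861, 0.508, 0.0]
contact_force: [0.6, -0.5, -0.3]
gripper_width: 0.139
```

```bash
python3 -c "
from h2 import *
snap('top');here();snap('scene')
for c in('scene','top'):
  for r in manip.tip_of('disc_1',c):
    b=tob(world(c,r['xyz']))
    if abs(b[0]+50)<150: print(c,round(r['p'],2),b.round(1))
go(-88,1,190,0)"
```

```text
t 18.92 tool board [-88.9  38.1] z 190.1 head -36.1 F [ 0.2 -2.5  0.3] w 0.141
scene 0.75 [-42.1   3.6]
scene 0.72 [71.1  2.8]
scene 0.66 [33.8 -0.2]
scene 0.43 [ 83.5 -94.6]
top 0.64 [67.9 -2.4]
top 0.56 [30.6 -2.5]
top 0.41 [-37.8   0.3]
go (-88, 1, 190, 0) offset [20.6 29.4  0.1] twist -0.632
```

{"op": "play_rows", "data": {"increments": [{"offset": [0,7,0],"twist": -0.11,"grip": 0.14},{"offset": [4,14,0],"twist": -0.22,"grip": 0.14},{"offset": [8,20,0],"twist": -0.33,"grip": 0.14},{"offset": [12,26,0],"twist": -0.44,"grip": 0.14},{"offset": [17,31,0],"twist": -0.55,"grip": 0.14}]}}

```text
time: 19.48
tool_pos: [0.5559, -0.1785, 0.1902]
tool_rot: [0.0, 0.69, 0.724, 0.0]
contact_force: [-0.1, -0.5, 0.0]
gripper_width: 0.141
```

{"op": "play_rows", "data": {"increments": [{"offset": [0,0,0],"twist": -0.08,"grip": 0.14},{"offset": [0,0,0],"twist": -0.08,"grip": 0.14},{"offset": [0,0,0],"twist": -0.08,"grip": 0.14}]}}

```text
time: 19.73
tool_pos: [0.5554, -0.1783, 0.19]
tool_rot: [-0.0, 0.663, 0.749, 0.0]
contact_force: [0.0, 0.2, 0.4]
gripper_width: 0.142
```

```bash
python3 -c "
from h2 import *
snap('top');here();snap('scene')
for c in('scene','top'):
  for r in manip.tip_of('disc_1',c):
    b=tob(world(c,r['xyz']))
    if abs(b[0]+50)<150: print(c,round(r['p'],2),b.round(1))
go(-3,0,190,0)"
```

```text
t 19.78 tool board [-91.    1.5] z 190.0 head -0.1 F [-0.1 -0.2  0.4] w 0.142
scene 0.51 [70.1  3.4]
scene 0.43 [-39.4   3.9]
top 0.61 [-36.6  -0.7]
top 0.6 [34.9  2.4]
top 0.39 [65.1  1.5]
go (-3, 0, 190, 0) offset [88.1  1.5  0.1] twist -0.001
```

Straight push through; the tool ends at board x ≈ -1.

{"op": "play_rows", "data": {"increments": [{"offset": [8,0,0],"twist": 0,"grip": 0.14},{"offset": [15,0,0],"twist": 0,"grip": 0.14},{"offset": [20,0,0],"twist": 0,"grip": 0.14},{"offset": [25,0.5,0],"twist": 0,"grip": 0.14},{"offset": [30,1,0],"twist": 0,"grip": 0.14}]}}

```text
time: 20.35
tool_pos: [0.5526, -0.1479, 0.1901]
tool_rot: [-0.0, 0.662, 0.749, -0.0]
contact_force: [-0.2, 0.4, 0.0]
gripper_width: 0.14
```

{"op": "play_rows", "data": {"increments": [{"offset": [6,0,0],"twist": 0,"grip": 0.14},{"offset": [12,0.5,0],"twist": 0,"grip": 0.14},{"offset": [18,0.5,0],"twist": 0,"grip": 0.14},{"offset": [24,0.5,0],"twist": 0,"grip": 0.14},{"offset": [30,0.5,0],"twist": 0,"grip": 0.14}]}}

```text
time: 20.77
tool_pos: [0.5495, -0.1182, 0.1902]
tool_rot: [0.0, 0.662, 0.749, -0.0]
contact_force: [-0.3, -0.6, 0.3]
gripper_width: 0.139
```

```bash
python3 -c "
from h2 import *
snap('top');here();snap('scene')
for c in('scene','top'):
  for r in manip.tip_of('disc_1',c):
    b=tob(world(c,r['xyz']))
    if abs(b[0]+50)<150: print(c,round(r['p'],2),b.round(1))
go(-1,0,190,0)"
```

```text
t 20.82 tool board [-29.8   0. ] z 190.0 head 0.0 F [0.1 0.5 0.9] w 0.14
scene 0.63 [80.4  2.6]
scene 0.61 [41.8  1.2]
scene 0.47 [-1.4  2.6]
top 0.58 [ 5.1 -3.9]
top 0.57 [79.2 -0.9]
top 0.47 [41.3 -2.3]
go (-1, 0, 190, 0) offset [30.  -0.1  0.1] twist 0.0
```

{"op": "play_rows", "data": {"increments": [{"offset": [6,0,0],"twist": 0,"grip": 0.14},{"offset": [12,0,0],"twist": 0,"grip": 0.14},{"offset": [18,0,0],"twist": 0,"grip": 0.14},{"offset": [24,0,0],"twist": 0,"grip": 0.14},{"offset": [29,0,0],"twist": 0,"grip": 0.14}]}}

```text
time: 21.38
tool_pos: [0.5459, -0.0893, 0.1902]
tool_rot: [0.0, 0.662, 0.749, 0.0]
contact_force: [0.0, -0.3, 1.0]
gripper_width: 0.138
```

{"op": "play_rows", "data": {"increments": [{"offset": [0,0,0],"twist": 0,"grip": 0.14},{"offset": [0,0,0],"twist": 0,"grip": 0.14},{"offset": [-15,0,0],"twist": 0,"grip": 0.14},{"offset": [-45,0,0],"twist": 0,"grip": 0.14},{"offset": [-70,0,0],"twist": 0,"grip": 0.14}]}}

```text
time: 21.8
tool_pos: [0.5547, -0.1609, 0.1902]
tool_rot: [0.0, 0.662, 0.75, -0.0]
contact_force: [-0.8, 0.0, -0.1]
gripper_width: 0.141
```

{"op": "play_rows", "data": {"increments": [{"offset": [-10,0,-40],"twist": 0,"grip": 0.14},{"offset": [-35,0,-80],"twist": 0,"grip": 0.14},{"offset": [-70,0,-100],"twist": 0,"grip": 0.14},{"offset": [-105,0,-110],"twist": 0,"grip": 0.14},{"offset": [-140,0,-110],"twist": 0,"grip": 0.14}]}}

```text
time: 22.22
tool_pos: [0.5727, -0.3019, 0.3055]
tool_rot: [0.004, 0.662, 0.749, 0.0]
contact_force: [1.7, -0.2, 0.3]
gripper_width: 0.137
```

{"op": "play_rows", "data": {"increments": [{"offset": [-30,0,0],"twist": 0,"grip": 0.14},{"offset": [-60,0,0],"twist": 0,"grip": 0.14},{"offset": [-60,0,0],"twist": 0,"grip": 0.14},{"offset": [-60,0,0],"twist": 0,"grip": 0.14}]}}

```text
time: 22.55
tool_pos: [0.5785, -0.3604, 0.2997]
tool_rot: [-0.0, 0.663, 0.748, -0.0]
contact_force: [0.2, 1.2, -1.1]
gripper_width: 0.143
```

```bash
python3 -c "
from h2 import *
discs('t8.png');here();snap('scene','s8.png')
for c in('scene','top'):
  for r in manip.tip_of('disc_1',c):
    b=tob(world(c,r['xyz']))
    if abs(b[0]+50)<180: print(c,round(r['p'],2),b.round(1))
a=cv2.imread('pics/t8.png')[110:240,220:370];b=cv2.imread('pics/s8.png')[150:290,130:290]
cv2.imwrite('pics/c8.png',np.hstack([cv2.resize(a,(400,347)),cv2.resize(b,(396,347))]))"
```

```text
blob 23 [ -45.5 -108.5]
blob 72 [ 86.3 -96.1]
blob 20 [-216.6  -36.8]
blob 295 [70.1  0.6]
blob 1203 [56.9 90.8]
blob 94 [-202.6  122.4]
blob 22 [-47.9  99.4]
t 22.6 tool board [-273.2    0.5] z 299.6 head -0.1 F [-0.1 -0.8 -0.1] w 0.14
scene 0.7 [26.  -0.1]
scene 0.52 [72.4  1.9]
scene 0.51 [109.6   4. ]
scene 0.44 [74.9 -2.9]
top 0.63 [110.9   1. ]
top 0.54 [33.1 -6.2]
top 0.47 [70.9 -2.2]
```

View pics/c8.png

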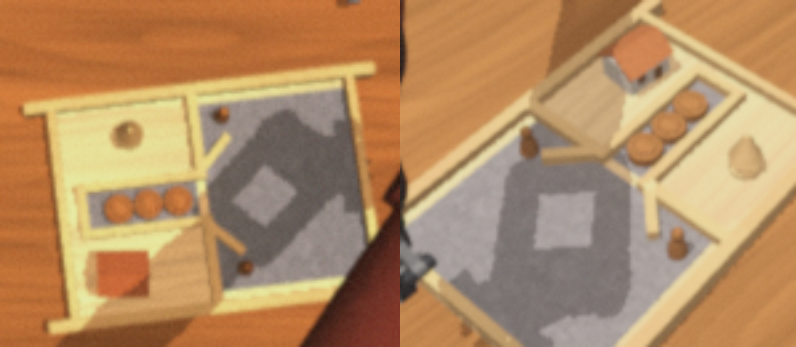

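```bash
python3 -c "
from plant import manip
print(manip.job_done())"
```

```text
the job is handed in; nothing more can be done
None
```

I pushed the three brown discs through the gate one at a time with nearly shut fingertips, and they now lie in a row in the lane. I then lifted the arm clear and handed the job in at about 22.6 s; no verdict was reported.

- **Discs:** in the last pictures they lie at about x = 30, 70 and 110 mm in the board frame. Their joint centroid is at (70.1, 0.6) mm, so all are well past the fence. One network report for the nearest disc was 6 mm off to the side, at y = -6.2. That is within the 12 mm limit, and the picture and the blob centroid do not bear it out.
- **Skittles:** both are still upright and within about 1 mm of where they stood.
- **Other things:** the house and tree look unmoved in the last pictures. I did not measure the glue, tape, pot and offcut again at the end, but the arm never went near the table surface there. I left the green and yellow look-alikes alone.
- **Forces:** no contact force above the sensor noise (about 2.5 N) showed in the readings taken between moves.

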